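# Rock the angle gauge on the stud block to its red mark and hold it

## Robot

A 6-joint arm with a two-finger parallel gripper is mounted at the origin on the work surface. World frame = base frame: x ahead of the robot, y to its left, z up, the work surface at z = 0. Lengths are in m, angles in rad, forces in N, time in s.
With the tool pointing down it reaches from about 0.35 to 0.85 m from the base axis. Payload 8.1 kg.
Tool frame: the origin (TCP) lies midway between the tips of the shut fingers; the grasp point (between the pads) lies 19 mm behind it; z points along the fingers, y is the direction in which the jaws open and shut (so a half turn about z gives the same grasp; the last joint's range is limited). The gripper opens to 93 mm and grips with 3 to 60 N. Pads are 15 mm wide; open, the fingers measure 128 mm over their backs; the gripper's body (75 mm by 188 mm) begins 65 mm behind the grasp point.
Start: joints at [1.049, 0.13, 1.488, -0, 1.523, -0.085], TCP at [0.254, 0.544, 0.219] pointing down, gripper open.
Joint ranges: [-2.96, 2.96], [-0.89, 2.26], [0.02, 2.5], [-1.34, 4.48], [0, 2.73], [-2.66, 2.66]. Speed limits (rad/s): [2.39, 2.39, 2.79, 3.14, 3.14, 3.14].

## Interface

Orientations are given as a rotation vector (axis times angle).
In Python, from plant import robot gives the robot as it stands. The module is installed in compiled form; this text tells all that it offers.
- The arm moves only by the shell command python3 -m pendant 'ROWS' [FORCE]. ROWS is JSON, a list of rows, each an object with "translation": the shift along the tool's x, y, z in mm, a list of three; "twist": the turn, a rotation vector about the tool's x, y, z in rad, a list of three; "grip": the opening, from -1 (shut) to 1 (fully open). A call has exactly 10 rows; each row shifts and turns the pose as measured when the row begins, along the tool's axes as they then stand; what a row does not reach is not made up. A row lasts 1/10 s, in which the tool goes at most 50 mm and 8.59 degrees, less where a joint would pass 70% of its speed; a pose out of reach is approached as far as the arm can. A call is refused whole if a number of a shift passes 50 or a number of a turn 0.15, either way. A call with a gripper value outside its range is refused whole. The fingers move at their own pace and stop on an object; FORCE is the grip in N (left out, the last holds). Time passes only in rows, so rows that do not move let the fingers close, or fill a call up. It gives the time, the measured TCP pose, the force and the opening at its end, in the units of the state.
- robot.read_state(): the state, without advancing time (a new reading comes with each control period).
- robot.read_camera(name): name is "scene" or "top" or "wrist"; returns (picture, depth): 384x512x3 uint8, red, green, blue; 384x512 float32, m along the optical axis (not along the pixel's ray), 0 where there is no reading.
- robot.camera_info(name): a dict with "vertical_fov" (degrees; the focal length in pixels is half the picture's height over the tangent of half this angle, whatever the lens; pixels are square), "cx", "cy" (the principal point, pixels), "cam_to_world" (4x4, takes a point from camera to world coordinates). Camera axes: x right, y up, looking along -z (the intrinsics and any distortion apply to the point x, -y, -z); pixel columns grow to the right and rows downward; lengths in m; the calibration is good to about 2 mm. A picture is of the moment at which its call begins: read the wrist's pose just before it. camera_info takes no time and is no camera call; for the wrist camera it gives the pose at the moment of the call.
- robot.close_job(): hands the job in, once; it reports no verdict.
The state is a dict: "t": time; "q": joint angles; "dq": joint speeds; "joint_torque": joint torques, N m; "tool_pos": TCP position; "orientation": TCP orientation; "force": force on the tool from outside, world axes, zero at the start; "wrist_torque": the same for the moment, N m; "opening": finger opening in m.
Only numpy, scipy, OpenCV 4.12 (cv2) and the standard library are available. Lean on these libraries where they do the work, as an engineer would, in place of code of your own. Each camera call takes 0.05 s, during which the arm holds its last target. There are 200 camera calls.

## Task

A sloping battery rack is being set out: take hold of the yellow angle gauge and set it upright, lightly, on top of the uneven stud block. Then rock it sideways on the stud until the swinging pointer settles on the red mark, and finish while still holding it there, sole resting on the stud: do not let go or put it down. Leave the joist offcut, the battery, the spray can and the brass ring alone.

Things in the scene. Friction and masses are not known exactly. Their poses are not given: they have to be found in the camera images.
- gauge: Yellow angle gauge, 0.3 kg, loose, standing. Origin: centre of its underside; z up, x out of the dial (away from the robot at yaw 0), y along the sole. Flat sole 36 (x) x 100 (y) x 12 mm; round case 126 mm wide, 22 thick, centre 76 mm up; black handle 30 (x) x 26 (y) mm, 137 to 183 mm up over the sole's middle. Gripped across y it tips rigidly with the gripper. Rocking sideways is a turn about x.
- handle (a point): Middle of the black handle, 160 mm above the sole on the gauge's z axis.
- sole (a point): Centre of the gauge's underside (the gauge's origin).
- pointer (a joint): Black pendulum pointer, pivot 76 mm above the sole; hangs plumb, settles in about 1 s. 0 = towards the sole's middle (gauge upright). It reads the sideways tip: positive when the gauge is turned by a positive right-hand angle about its x axis (the sole's +y end rises, its -y end sinks, the handle leans to -y).
- index (a joint): Red mark on the dial's rim, locked at this value for the episode, 0.24 to 0.42 rad, in the pointer's sense: pointer value = index value means the pointer is on the mark. It lies in the dial's lower half on the -y side.
- pointer_tip (a point): Tip of the pointer, 52 mm from the pivot.
- index_mark (a point): Point under the red mark, 52 mm from the pivot, where the pointer tip should come.
- stud: Wooden stud block fixed to the bench. Origin: centre of its underside, z up. Steel base plate 110 (x) x 64 (y) x 6 mm; wood 70 (x) x 64 (y) mm, flat top 52 mm up. Uneven top: two round humps (radius 10 mm) run along x, one at y = -20 mm with its crest 60 mm up, one at y = +20 mm with its crest 56 mm up. The gauge's sole is laid across the humps, gauge y along stud y.
- stud_top (a point): Point above the stud's middle at 60 mm above the bench (the height of the higher crest).
- joist: Bystander: joist offcut, brown wood, 70 x 190 x 40 mm lying flat (long side along its y), loose; origin at the centre of its underside.
- battery: Bystander: black battery 87 x 150 x 105 mm, loose; origin at the centre of its underside.
- spray: Bystander: spray can 54 mm in diameter, 150 mm tall, loose; origin at the centre of its underside.
- clamp_ring: Bystander: flat brass ring, 60 mm outside, 24 mm hole, 18 mm thick, loose; origin at the centre of its underside.
Things that resemble listed ones, but are neither listed nor needed, are in the scene too. There is more than one size of the gauge; the job needs the largest.

How it is judged:
By the outcome, as a careful person would: the job done as asked, in the order asked, and still so for the second after the job is handed in, while the arm keeps its last pose, push and grip.
It also fails if it takes over 51 s, if anything falls off the work surface, if the arm or the gripper's body presses on something with over 40 N, if the wrist force passes 120 N, or if a joint passes its speed limit or range.

## Working session

There is one attempt and no reset: what is moved stays moved. The work goes in short steps, Python scripts to look and compute and a shell command to move; the robot and the scene stay as the last step left them, time stands still between calls to the robot, and variables do not carry over. Pictures are saved under pics/ and viewed, about 8 in all and at most 12, crops included, and the job is handed in when it is done.

```bash
mkdir -p pics; cat > h.py <<'E'
import numpy as np, cv2
from plant import robot
from scipy.spatial.transform import Rotation as R
def snap(n,f):
    info=robot.camera_info(n); p,d=robot.read_camera(n)
    cv2.imwrite(f'pics/{f}.png',p[:,:,::-1]); np.savez(f'pics/{f}.npz',p=p,d=d,vf=info['vertical_fov'],cx=info['cx'],cy=info['cy'],T=info['cam_to_world'])
    return p,d,info
class V:
    def __init__(s,f):
        z=np.load(f'pics/{f}.npz'); s.p=z['p'];s.d=z['d'];s.T=z['T'];s.cx=float(z['cx']);s.cy=float(z['cy']);s.f=192/np.tan(np.radians(float(z['vf']))/2)
    def pts(s,u,v,d=None):
        u=np.asarray(u,float);v=np.asarray(v,float)
        if d is None:d=s.d[v.astype(int),u.astype(int)]
        c=np.stack([(u-s.cx)/s.f*d,-(v-s.cy)/s.f*d,-d],-1)
        return c@s.T[:3,:3].T+s.T[:3,3]
    def ray(s,u,v,z):
        o=s.T[:3,3]; r=s.pts(u,v,np.ones(np.shape(u)))-o
        return o+r*((z-o[2])/r[...,2])[...,None]
    def pix(s,P):
        c=(np.asarray(P)-s.T[:3,3])@s.T[:3,:3]
        return np.stack([s.cx+s.f*c[...,0]/-c[...,2],s.cy-s.f*c[...,1]/-c[...,2]],-1)
E
python3 - <<'E'
from h import *
for n in('scene','top'):
    p,d,i=snap(n,n+'0'); print(n,{k:(np.round(v,3).tolist() if not isinstance(v,str) else v) for k,v in i.items()})
s=robot.read_state();print({k:np.round(v,3).tolist() for k,v in s.items()})
a=cv2.imread('pics/scene0.png');b=cv2.imread('pics/top0.png')
E
```

```text
scene {'vertical_fov': 45.412, 'cx': 253.323, 'cy': 185.748, 'cam_to_world': [[-0.271, -0.753, 0.6, 1.471], [0.962, -0.201, 0.183, 0.257], [-0.017, 0.627, 0.779, 1.275], [0.0, 0.0, 0.0, 1.0]]}
top {'vertical_fov': 55.114, 'cx': 250.217, 'cy': 189.418, 'cam_to_world': [[0.001, 0.995, -0.099, 0.439], [-1.0, 0.002, 0.013, 0.015], [0.013, 0.099, 0.995, 1.489], [0.0, 0.0, 0.0, 1.0]]}
{'t': 0.1, 'q': [1.049, 0.131, 1.489, -0.0, 1.523, -0.085], 'dq': [-0.0, -0.002, -0.003, -0.0, -0.001, 0.001], 'joint_torque': [0.001, -56.134, -49.309, 0.077, 0.029, -0.0], 'tool_pos': [0.254, 0.543, 0.218], 'orientation': [-0.681, -3.066, 0.002], 'force': [0.032, 0.548, -0.663], 'wrist_torque': [-0.021, -0.014, -0.01], 'opening': 0.093}
```

View pics/scene0.png

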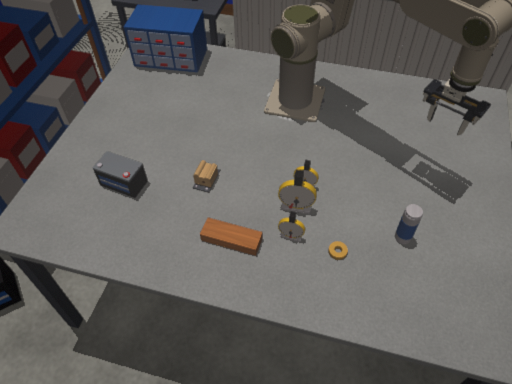

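View pics/top0.png

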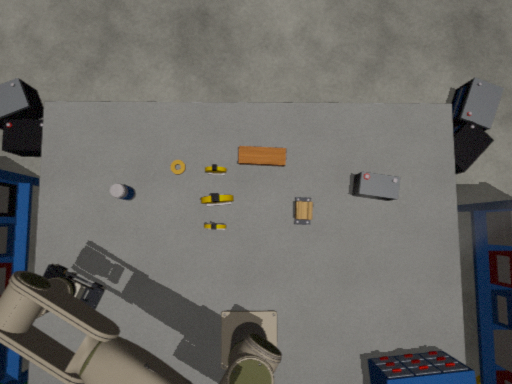

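The scene picture shows three yellow gauges, at (297,193), (307,175) and (291,228). In the top view they are at (217,199), (215,226) and (216,169). The middle one at (297,193) is clearly the largest. The stud is at scene (205,175) and top (303,210).

```bash
python3 - <<'E'
from h import *
v=V('top0'); hsv=cv2.cvtColor(v.p,cv2.COLOR_RGB2HSV)
m=cv2.inRange(hsv,(20,120,80),(35,255,255)); n,l,st,c=cv2.connectedComponentsWithStats(m)
for i in range(1,n):
    if st[i,4]>15: print('yellow',st[i],v.ray(*c[i],.13).round(3))
for nm in('top0','scene0'):
    v=V(nm); vv,uu=np.mgrid[0:384,0:512]; P=v.pts(uu.ravel(),vv.ravel())
    P=P[(v.d.ravel()>0)]
    w=P[(P[:,0]>.25)&(P[:,0]<.75)&(P[:,1]>-.3)&(P[:,1]<.3)&(P[:,2]>.012)]
    for name,a in {'gauge':(.4,.5,.05,.28),'stud':(.33,.48,-.3,-.1)}.items():
        q=w[(w[:,0]>a[0])&(w[:,0]<a[1])&(w[:,1]>a[2])&(w[:,1]<a[3])]
        if len(q): print(nm,name,len(q),q.min(0).round(3),q.max(0).round(3),q.mean(0).round(3), 'top',q[q[:,2]>q[:,2].max()-.02].mean(0).round(3))
# minAreaRect of wood in top view
v=V('top0'); m=cv2.inRange(hsv,(8,60,80),(22,255,255)); n,l,st,c=cv2.connectedComponentsWithStats(m)
for i in range(1,n):
    if st[i,4]>60: 
        r=cv2.minAreaRect(np.argwhere(l==i)[:,::-1].astype(np.float32)); print(r, v.ray(*c[i],.055).round(3))
a=cv2.imread('pics/scene0.png')[150:250,180:340];b=cv2.imread('pics/top0.png')[150:240,180:340]
cv2.imwrite('pics/c1.png',np.vstack([cv2.resize(a,None,fx=4,fy=4,interpolation=2)[:,:],])) 
E
```

```text
yellow [171 160  14  14 132] [0.66  0.269 0.13 ]
yellow [205 166   7   6  39] [0.652 0.154 0.13 ]
yellow [213 166  14   7  58] [0.649 0.109 0.13 ]
yellow [217 195  16   8  96] [0.543 0.09  0.13 ]
yellow [201 196  11   7  72] [0.538 0.16  0.13 ]
yellow [204 224   8   4  30] [0.441 0.155 0.13 ]
yellow [216 224  10   5  41] [0.439 0.108 0.13 ]
top0 gauge 100 [0.432 0.09  0.012] [0.451 0.174 0.133] [0.439 0.13  0.092] top [0.439 0.133 0.125]
top0 stud 68 [ 0.456 -0.246  0.013] [ 0.479 -0.182  0.062] [ 0.473 -0.214  0.049] top [ 0.473 -0.216  0.053]
scene0 gauge 293 [0.427 0.09  0.012] [0.454 0.177 0.132] [0.445 0.142 0.076] top [0.443 0.134 0.123]
scene0 stud 58 [ 0.461 -0.243  0.013] [ 0.48  -0.182  0.063] [ 0.473 -0.208  0.05 ] top [ 0.473 -0.212  0.054]
((261.5, 155.5), (19.0, 47.0), 90.0) [ 0.718 -0.048  0.055]
((177.25001525878906, 166.75001525878906), (14.142135620117188, 14.849241256713867), 45.0) [0.671 0.283 0.055]
((303.5, 210.0), (18.0, 17.0), 90.0) [ 0.502 -0.213  0.055]
```

View pics/c1.png

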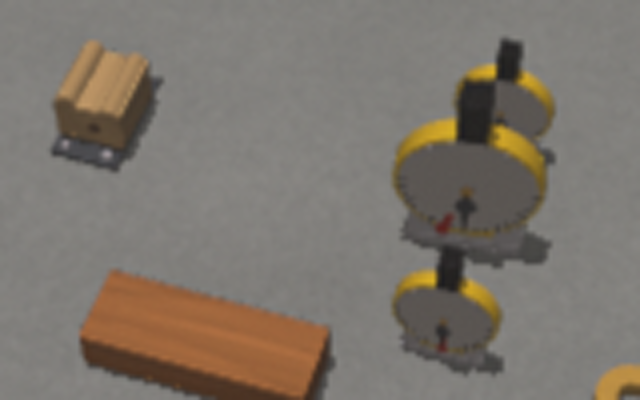

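The crop confirms the choice: the centre gauge (crop 470,170) is the largest, its red mark is left of the pointer, and the stud with its humps is at crop (100,100). Next I'll fit the poses of the gauge and the stud.

```bash
python3 - <<'E'
from h import *
for nm in('top0','scene0'):
    v=V(nm); vv,uu=np.mgrid[0:384,0:512]; P=v.pts(uu.ravel(),vv.ravel()); C=v.p.reshape(-1,3)
    def box(a): return (P[:,0]>a[0])&(P[:,0]<a[1])&(P[:,1]>a[2])&(P[:,1]<a[3])&(P[:,2]>a[4])
    q=P[box((.49,.59,.04,.24,.02))]; h=q[q[:,2]>.142]; c=q[(q[:,2]<.135)]
    r=cv2.fitLine(c[:,:2].astype(np.float32),2,0,.01,.01).ravel()
    print(nm,'gauge',len(q),q.min(0).round(3),q.max(0).round(3),'handle',len(h),h.mean(0).round(3),h.min(0).round(3),h.max(0).round(3),'case line',r.round(3))
    k=box((.42,.6,-.3,-.12,.04)); q=P[k]
    print('stud',len(q),q.min(0).round(3),q.max(0).round(3),q.mean(0).round(3))
    rr=cv2.minAreaRect((q[q[:,2]>.047][:,:2]*1000).astype(np.float32)); print(rr)
    k=box((.42,.6,-.3,-.12,.003)); q=P[k]; print('all',cv2.minAreaRect((q[:,:2]*1000).astype(np.float32)))
    t=P[box((.42,.6,-.3,-.12,.05))]
    for y0 in np.arange(-.26,-.16,.01):
        w=t[(t[:,1]>=y0)&(t[:,1]<y0+.01)]
        if len(w):print(round(y0+.005,3),len(w),w[:,2].mean().round(4),end='; ')
    print()
E
```

```text
top0 gauge 269 [0.527 0.062 0.02 ] [0.558 0.184 0.19 ] handle 73 [0.542 0.122 0.179] [0.527 0.11  0.146] [0.556 0.138 0.19 ] case line [ 0.092 -0.996  0.54   0.121]
stud 296 [ 0.467 -0.246  0.04 ] [ 0.537 -0.182  0.065] [ 0.501 -0.214  0.054]
((501.9126892089844, -215.45565795898438), (63.85932159423828, 69.988525390625), 87.0213623046875)
all ((510.6212463378906, -209.2595672607422), (173.99488830566406, 178.44007873535156), 0.013348931446671486)
-0.245 27 0.0554; -0.235 42 0.0592; -0.225 36 0.0543; -0.215 29 0.0524; -0.205 34 0.0538; -0.195 48 0.0548; -0.185 16 0.0533; 
scene0 gauge 965 [0.523 0.062 0.02 ] [0.567 0.186 0.189] handle 133 [0.55  0.125 0.171] [0.527 0.111 0.143] [0.561 0.138 0.189] case line [ 0.095 -0.995  0.552  0.126]
stud 328 [ 0.461 -0.248  0.04 ] [ 0.543 -0.182  0.064] [ 0.507 -0.213  0.053]
((503.638916015625, -215.15582275390625), (65.718017578125, 74.87349700927734), 89.39331817626953)
all ((510.4845275878906, -210.31982421875), (178.5024871826172, 178.1585235595703), 89.95002746582031)
-0.245 18 0.0553; -0.235 47 0.0586; -0.225 47 0.0548; -0.215 25 0.0537; -0.205 40 0.0535; -0.195 41 0.0547; -0.185 30 0.0539;
```

Before the first reach, these could be taken for the target: the gauges at scene (297,193), (307,175) and (291,228), and the brass ring at (338,250). I choose (297,193), the largest and middle one. Its base is near (0.542, 0.123) with yaw of about +0.093. The stud is near (0.502, -0.215) with yaw of about 0.

```bash
python3 -m pendant '[{"translation":[0,0,-5],"twist":[0,0,-0.14],"grip":1},{"translation":[0,0,-5],"twist":[0,0,-0.14],"grip":1},{"translation":[0,0,-5],"twist":[0,0,-0.14],"grip":1},{"translation":[0,0,-5],"twist":[0,0,-0.11],"grip":1},{"translation":[-20,-37,-3],"twist":[0,0,0],"grip":1},{"translation":[-20,-37,-3],"twist":[0,0,0],"grip":1},{"translation":[-20,-37,-3],"twist":[0,0,0],"grip":1},{"translation":[-20,-37,-3],"twist":[0,0,0],"grip":1},{"translation":[-20,-37,-3],"twist":[0,0,0],"grip":1},{"translation":[-20,-37,-3],"twist":[0,0,0],"grip":1}]'
cat >> h.py <<'E'
def go(pos,yaw,tip=0.):
    """remaining tool-frame shift (mm) and twist to a down-pointing pose; tool y at yaw+90deg; tip = turn about gauge x"""
    s=robot.read_state(); A=R.from_rotvec(s['orientation']); p=np.array(s['tool_pos'])
    G=(R.from_euler('z',yaw)*R.from_euler('x',tip)).as_matrix()
    B=R.from_matrix(G@np.diag([-1,1,-1.]))
    print('t',round(s['t'],2),'pos',p.round(4),'shift',(A.inv().apply(np.array(pos)-p)*1000).round(1),'twist',(A.inv()*B).as_rotvec().round(3),'F',np.round(s['force'],2),'M',np.round(s['wrist_torque'],2),'op',round(s['opening'],4))
E
python3 -c "
from h import *
go((.542,.123,.25),.093)"
```

```text
t: 1.1
tool_pos: [0.3974, 0.3312, 0.2504]
orientation: [0.196, -3.126, 0.015]
force: [0.5, 0.5, -0.7]
opening: 0.0928
t 1.1 pos [0.3974 0.3312 0.2504] shift [-117.4 -224.7    1.3] twist [-0.009 -0.01   0.032] F [ 0.48  0.51 -0.66] M [ 0.03 -0.03  0.03] op 0.0928
```

```bash
python3 -m pendant '[{"translation":[-20,-38,0],"twist":[0,0,0.01],"grip":1},{"translation":[-20,-38,0],"twist":[0,0,0.01],"grip":1},{"translation":[-20,-38,0],"twist":[0,0,0],"grip":1},{"translation":[-20,-38,0],"twist":[0,0,0],"grip":1},{"translation":[-20,-38,0],"twist":[0,0,0],"grip":1},{"translation":[-10,-18,0],"twist":[0,0,0],"grip":1},{"translation":[0,0,0],"twist":[0,0,0],"grip":1},{"translation":[0,0,0],"twist":[0,0,0],"grip":1},{"translation":[0,0,0],"twist":[0,0,0],"grip":1},{"translation":[0,0,0],"twist":[0,0,0],"grip":1}]'
python3 -c "
from h import *
go((.542,.123,.25),.093)
snap('wrist','w1')"
```

```text
t: 2.1
tool_pos: [0.5331, 0.1239, 0.2479]
orientation: [0.155, -3.123, 0.016]
force: [0.7, -0.2, -0.3]
opening: 0.0933
t 2.1 pos [0.5331 0.1239 0.2479] shift [-8.7 -1.8 -2.2] twist [-0.01  -0.015  0.006] F [ 0.66 -0.24 -0.32] M [ 0.13  0.03 -0.06] op 0.0933
```

View pics/w1.png

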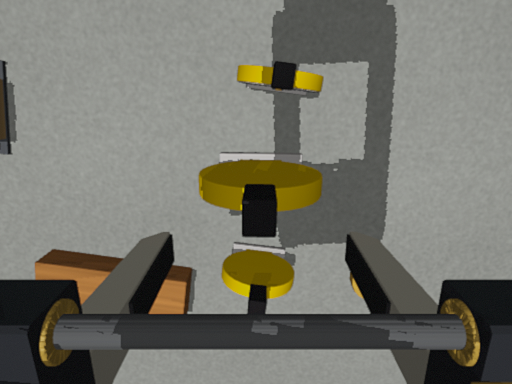

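The wrist view shows the large gauge between the fingers, with its handle top at about (259,213). The small gauges are at (258,270) and (284,75), and the joist is at bottom left.

```bash
python3 - <<'E'
from h import *
v=V('w1'); vv,uu=np.mgrid[140:250,180:340]; u=uu.ravel();w=vv.ravel(); P=v.pts(u,w); C=v.p[w,u]
y=cv2.cvtColor(v.p,cv2.COLOR_RGB2HSV)[w,u]
k=(C.max(1)<60)&(P[:,2]>.176)&(P[:,2]<.2); q=P[k]; print('top',len(q),q.mean(0),q.min(0),q.max(0)); print(cv2.minAreaRect((q[:,:2]*1000).astype(np.float32)))
k=(y[:,0]>18)&(y[:,0]<35)&(y[:,1]>120)&(P[:,2]>.06); q=P[k]; print('case',q.mean(0),q.min(0),q.max(0),cv2.fitLine(q[:,:2].astype(np.float32),2,0,.01,.01).ravel(), cv2.minAreaRect((q[:,:2]*1000).astype(np.float32)))
E
```

```text
top 1353 [0.54013496 0.12422276 0.18283561] [0.52595436 0.11075727 0.17602142] [0.5563119  0.13754925 0.18497009]
((541.2171020507812, 124.39297485351562), (29.250194549560547, 25.122257232666016), 5.018111705780029)
case [0.53558772 0.12414023 0.11350493] [0.45213057 0.06216408 0.0600413 ] [0.55598541 0.18459528 0.4152503 ] [ 0.08695629 -0.9962121   0.5355877   0.12414023] ((529.6969604492188, 130.2867431640625), (105.99486541748047, 115.95398712158203), 56.6449089050293)
```

```bash
python3 -m pendant '[{"translation":[-8,0,0],"twist":[-0.01,-0.015,0],"grip":1},{"translation":[0,0,20],"twist":[0,0,0],"grip":1},{"translation":[0,0,20],"twist":[0,0,0],"grip":1},{"translation":[0,0,20],"twist":[0,0,0],"grip":1},{"translation":[0,0,15],"twist":[0,0,0],"grip":1},{"translation":[0,0,10],"twist":[0,0,0],"grip":1},{"translation":[0,0,0],"twist":[0,0,0],"grip":1},{"translation":[0,0,0],"twist":[0,0,0],"grip":1},{"translation":[0,0,0],"twist":[0,0,0],"grip":1},{"translation":[0,0,0],"twist":[0,0,0],"grip":1}]'
python3 -c "
from h import *
go((.541,.1243,.146),.089)"
```

```text
t: 3.15
tool_pos: [0.5449, 0.1301, 0.1641]
orientation: [-0.166, 3.125, 0.008]
force: [0.3, 0.9, 0.1]
opening: 0.0933
t 3.15 pos [0.5449 0.1301 0.1641] shift [ 4.7 -5.4 18. ] twist [0.004 0.013 0.017] F [0.33 0.93 0.12] M [ 0.06  0.02 -0.06] op 0.0933
```

```bash
python3 -m pendant '[{"translation":[4,-5,0],"twist":[0.004,0.013,0.017],"grip":1},{"translation":[0,0,9],"twist":[0,0,0],"grip":1},{"translation":[0,0,8],"twist":[0,0,0],"grip":1},{"translation":[0,0,1],"twist":[0,0,0],"grip":1},{"translation":[0,0,0],"twist":[0,0,0],"grip":1},{"translation":[0,0,0],"twist":[0,0,0],"grip":1},{"translation":[0,0,0],"twist":[0,0,0],"grip":1},{"translation":[0,0,0],"twist":[0,0,0],"grip":1},{"translation":[0,0,0],"twist":[0,0,0],"grip":1},{"translation":[0,0,0],"twist":[0,0,0],"grip":1}]'
python3 -c "
from h import *
go((.541,.1243,.146),.089)"
```

```text
t: 4.15
tool_pos: [0.5422, 0.1242, 0.146]
orientation: [-0.138, 3.137, 0.0]
force: [-0.2, -0.5, -0.2]
opening: 0.0932
t 4.15 pos [0.5422 0.1242 0.146 ] shift [1.2 0.2 0. ] twist [ 0.     0.001 -0.001] F [-0.17 -0.53 -0.17] M [ 0.05 -0.01 -0.02] op 0.0932
```

```bash
python3 -m pendant '[{"translation":[0,0,0],"twist":[0,0,0],"grip":-1},{"translation":[0,0,0],"twist":[0,0,0],"grip":-1},{"translation":[0,0,0],"twist":[0,0,0],"grip":-1},{"translation":[0,0,0],"twist":[0,0,0],"grip":-1},{"translation":[0,0,0],"twist":[0,0,0],"grip":-1},{"translation":[0,0,0],"twist":[0,0,0],"grip":-1},{"translation":[0,0,0],"twist":[0,0,0],"grip":-1},{"translation":[0,0,0],"twist":[0,0,0],"grip":-1},{"translation":[0,0,0],"twist":[0,0,0],"grip":-1},{"translation":[0,0,0],"twist":[0,0,0],"grip":-1}]' 40
python3 -c "
from h import *
go((.541,.1243,.146),.089)"
```

```text
t: 5.15
tool_pos: [0.5423, 0.1242, 0.1462]
orientation: [-0.138, 3.137, 0.0]
force: [-0.6, 0.2, -0.6]
opening: 0.0256
t 5.15 pos [0.5423 0.1242 0.1462] shift [1.3 0.2 0.2] twist [-0.     0.002 -0.001] F [-0.57  0.2  -0.6 ] M [ 0.1  -0.04  0.02] op 0.0256
```

```bash
python3 -m pendant '[{"translation":[0,0,-10],"twist":[0,0,0],"grip":-1},{"translation":[0,0,-20],"twist":[0,0,0],"grip":-1},{"translation":[0,0,-30],"twist":[0,0,0],"grip":-1},{"translation":[0,0,-30],"twist":[0,0,0],"grip":-1},{"translation":[0,0,-20],"twist":[0,0,0],"grip":-1},{"translation":[0,0,-10],"twist":[0,0,0],"grip":-1},{"translation":[0,-10,0],"twist":[0,0,0],"grip":-1},{"translation":[3,-25,0],"twist":[0,0,0.03],"grip":-1},{"translation":[3,-35,0],"twist":[0,0,0.03],"grip":-1},{"translation":[3,-35,0],"twist":[0,0,0.03],"grip":-1}]'
python3 -c "
from h import *
go((.502,-.215,.27),-.02)"
```

```text
t: 6.15
tool_pos: [0.5344, 0.018, 0.2647]
orientation: [0.004, -3.129, 0.0]
force: [1.0, -0.3, -4.2]
opening: 0.0257
t 6.15 pos [0.5344 0.018  0.2647] shift [  33.  -232.9   -4.9] twist [-0.    -0.013  0.022] F [ 1.01 -0.33 -4.18] M [-0.03 -0.06  0.03] op 0.0257
```

```bash
python3 -m pendant '[{"translation":[5,-36,-1],"twist":[0,-0.005,0.01],"grip":-1},{"translation":[5,-36,-1],"twist":[0,0,0.01],"grip":-1},{"translation":[5,-36,-1],"twist":[0,0,0],"grip":-1},{"translation":[5,-36,-1],"twist":[0,0,0],"grip":-1},{"translation":[5,-34,-1],"twist":[0,0,0],"grip":-1},{"translation":[4,-25,0],"twist":[0,0,0],"grip":-1},{"translation":[2,-15,0],"twist":[0,0,0],"grip":-1},{"translation":[0,-5,0],"twist":[0,0,0],"grip":-1},{"translation":[0,0,0],"twist":[0,0,0],"grip":-1},{"translation":[0,0,0],"twist":[0,0,0],"grip":-1}]'
python3 -c "
from h import *
go((.502,-.215,.27),-.02)
snap('wrist','w2');snap('scene','s2');snap('top','t2')
a=cv2.imread('pics/w2.png')[100:384,90:430]; b=cv2.resize(cv2.imread('pics/s2.png')[80:230,130:290],None,fx=2.2,fy=2.2,interpolation=2)
h=max(a.shape[0],b.shape[0]); f=lambda x:cv2.copyMakeBorder(x,0,h-x.shape[0],0,0,0)
cv2.imwrite('pics/c2.png',np.hstack([f(a),f(b)]))"
```

```text
t: 7.15
tool_pos: [0.4878, -0.2206, 0.2533]
orientation: [-0.042, -3.11, -0.008]
force: [0.7, -0.2, -4.4]
opening: 0.026
t 7.15 pos [ 0.4878 -0.2206  0.2533] shift [-13.5   6.1 -17.1] twist [ 0.005 -0.031 -0.007] F [ 0.7  -0.22 -4.43] M [ 0.09 -0.   -0.03] op 0.026
```

View pics/c2.png

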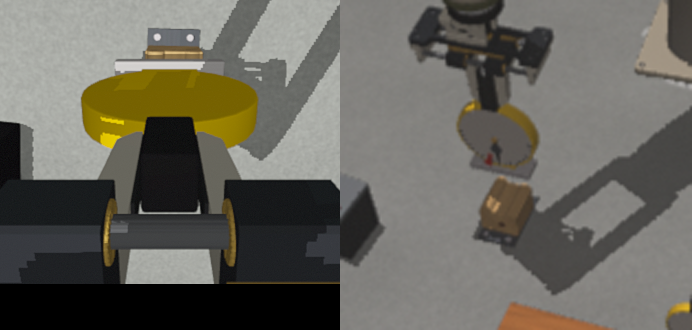

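The left half (wrist) shows the gauge held above the stud, with the stud plate's near edge at crop (148–200,30). The right half (scene) shows the dial, with the pointer at crop (497,150) and the red mark at (489,160). Next I'll measure the stud's yaw and the mark's angle.

```bash
cat >> h.py <<'E'
def dial(nm,face=.011,tip=None,yaw=None,pos=None):
    """angle of red mark and dark pointer on dial plane, in gauge frame. pos = tool TCP, pivot 70 mm below TCP (grasp: TCP 146 over sole)"""
    v=V(nm); s=robot.read_state(); p=np.array(s['tool_pos']); M=R.from_rotvec(s['orientation']).as_matrix()@np.diag([-1,1,-1.])
    piv=p-M[:,2]*.070; 
    u0,w0=np.round(v.pix(piv+M[:,0]*face)).astype(int); r=34
    vv,uu=np.mgrid[w0-r:w0+r,u0-r:u0+r]; u=uu.ravel();w=vv.ravel()
    o=v.T[:3,3]; d=v.pts(u,w,np.ones(u.size))-o; n=M[:,0]; c=piv+n*face
    P=o+d*(((c-o)@n)/(d@n))[:,None]; L=(P-c)@M   # gauge-frame offsets (x,y,z)
    C=v.p[w,u].astype(int); H=cv2.cvtColor(v.p,cv2.COLOR_RGB2HSV)[w,u]
    rad=np.hypot(L[:,1],L[:,2])
    yel=(H[:,0]>18)&(H[:,0]<35)&(H[:,1]>110)&(rad<.08)
    wt=np.clip(C[:,0]-np.maximum(C[:,1],C[:,2])-15,0,None)*(rad<.075)*~yel*(H[:,0]<=12)
    red=(L*wt[:,None]).sum(0)/max(wt.sum(),1)
    return v,M,piv,L,C,H,wt,red,(u0,w0)
E
python3 - <<'E'
from h import *
v=V('w2'); vv,uu=np.mgrid[100:200,180:330]; u=uu.ravel();w=vv.ravel();P=v.pts(u,w)
k=(P[:,2]>.004)&(P[:,2]<.012); q=P[k]; print('plate',len(q),q.min(0),q.max(0))
# far edge line: per y bin min x
xs=[];ys=[]
k=(P[:,2]>.0035)&(P[:,2]<.02)&(abs(P[:,1]+.215)<.026); q=P[k]
for y in np.arange(-.24,-.19,.003):
    b=q[abs(q[:,1]-y)<.0015]
    if len(b): xs.append(b[:,0].min());ys.append(y)
print('edge slope dx/dy',np.polyfit(ys,xs,1), [b.round(4) for b in xs])
v,M,piv,L,C,H,wt,red,c=dial('s2')
print('M',M.round(3).tolist(),'px',c,'red n',(wt>0).sum(),red.round(4),'ang',np.arctan2(-red[1],-red[2]))
im=cv2.resize(v.p[c[1]-34:c[1]+34,c[0]-34:c[0]+34,::-1],None,fx=8,fy=8,interpolation=2)
for r in (.052,.063):
    t=np.linspace(0,6.28,200); Q=v.pix(piv+M[:,0]*.011+r*(np.outer(np.sin(t),M[:,1])+np.outer(np.cos(t),M[:,2])))
    for a in Q: cv2.circle(im,tuple(((a-np.array(c)+34.5)*8).astype(int).tolist()),1,(0,255,0) ,-1)
cv2.imwrite('pics/d2.png',im)
E
```

```text
plate 891 [ 0.44613403 -0.24439334  0.00404819] [ 0.46857225 -0.18045949  0.0118947 ]
edge slope dx/dy [0.0299733  0.45343351] [np.float64(0.4463), np.float64(0.4464), np.float64(0.4465), np.float64(0.4464), np.float64(0.4466), np.float64(0.4467), np.float64(0.4467), np.float64(0.4468), np.float64(0.4469), np.float64(0.447), np.float64(0.4471), np.float64(0.4472), np.float64(0.4472), np.float64(0.4475), np.float64(0.4476), np.float64(0.4475), np.float64(0.4478)]
M [[0.999, 0.026, 0.03], [-0.026, 1.0, -0.005], [-0.03, 0.004, 1.0]] px (np.int64(200), np.int64(142)) red n 19 [ 0.     -0.0179 -0.0562] ang 0.30772053229308777
```

View pics/d2.png

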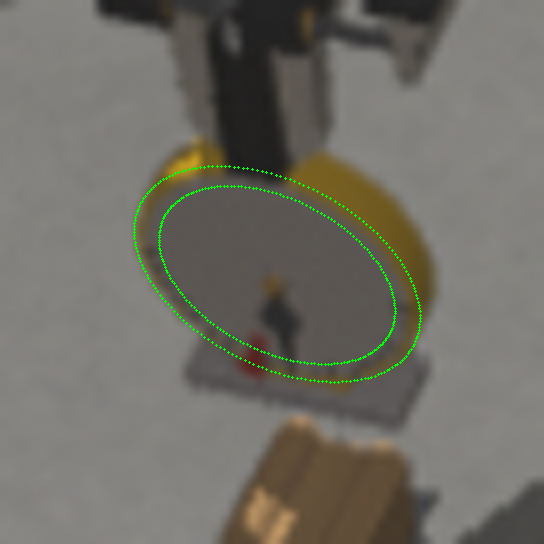

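The mark is at about 0.31 rad and needs a better reading. The stud is at (0.502, -0.2145) with yaw -0.03. I'll carry the gauge nearer the scene camera, facing it, for a sharper dial reading.

```bash
python3 -m pendant '[{"translation":[-20,12,-22],"twist":[0,-0.03,-0.06],"grip":-1},{"translation":[-28,17,-29],"twist":[0,0,-0.08],"grip":-1},{"translation":[-28,15,-29],"twist":[0,0,-0.08],"grip":-1},{"translation":[-28,13,-29],"twist":[0,0,-0.08],"grip":-1},{"translation":[-28,11,-29],"twist":[0,0,-0.08],"grip":-1},{"translation":[-28,9,-29],"twist":[0,0,-0.06],"grip":-1},{"translation":[-28,7,-29],"twist":[0,0,0],"grip":-1},{"translation":[-10,2,-10],"twist":[0,0,0],"grip":-1},{"translation":[0,0,0],"twist":[0,0,0],"grip":-1},{"translation":[0,0,0],"twist":[0,0,0],"grip":-1}]'
cat >> h.py <<'E'
def dshow(nm,out,k=8,gain=1.0):
    v,M,piv,L,C,H,wt,red,c=dial(nm)
    print('tip',np.arcsin(M[2,1]).round(4),'pitch',np.arcsin(-M[2,0]).round(4),'px',c,'red n',(wt>0).sum(),red.round(4),'ang',np.arctan2(-red[1],-red[2]).round(4))
    im=cv2.resize(v.p[c[1]-34:c[1]+34,c[0]-34:c[0]+34,::-1],None,fx=k,fy=k,interpolation=2)
    im=np.clip(im*gain,0,255).astype(np.uint8)
    t=np.linspace(0,6.28,200); Q=v.pix(piv+M[:,0]*.011+.063*(np.outer(np.sin(t),M[:,1])+np.outer(np.cos(t),M[:,2])))
    for a in Q: cv2.circle(im,tuple(((a-np.array(c)+34.5)*k).astype(int).tolist()),1,(0,255,0) ,-1)
    cv2.imwrite(f'pics/{out}.png',im)
E
python3 - <<'E'
from h import *
go((.502,-.2145,.23),-.03)
snap('scene','s3'); dshow('s3','d3',gain=1.5)
E
```

```text
t: 8.3
tool_pos: [0.6711, -0.0785, 0.4654]
orientation: [-0.692, 3.062, 0.012]
force: [-0.1, 0.4, -4.5]
opening: 0.0259
t 8.3 pos [ 0.6711 -0.0785  0.4654] shift [212.  -51.7 234.3] twist [0.008 0.002 0.475] F [-0.13  0.43 -4.5 ] M [ 0.07  0.02 -0.01] op 0.0259
tip 0.0077 pitch -0.0033 px (np.int64(220), np.int64(145)) red n 28 [-0.     -0.0168 -0.056 ] ang 0.2918
```

View pics/d3.png

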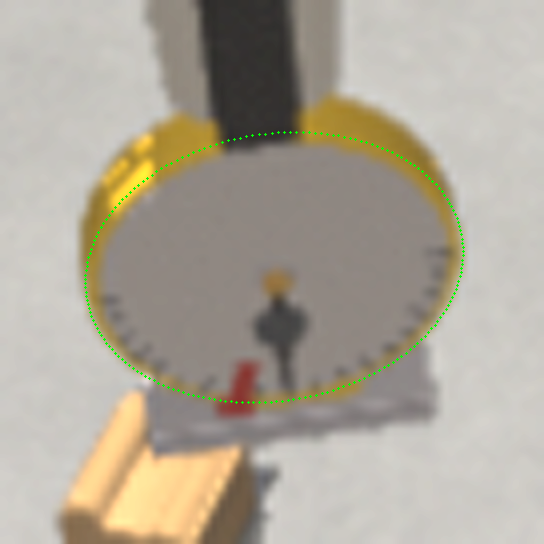

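The sharper view shows the pivot at (276,283), the pointer tip at about (289,386) and the red bar from (247,365) to (237,412). I'll turn these pixels into angles in the dial plane.

```bash
python3 - <<'E'
from h import *
v,M,piv,L,C,H,wt,red,c=dial('s3')
n=68; G=L.reshape(n,n,3)
def at(x,y): # crop px (8x) -> L via bilinear
    m=np.array([[x/8-.5]],np.float32),np.array([[y/8-.5]],np.float32)
    return np.array([cv2.remap(G[:,:,i].astype(np.float32),*m,1)[0,0] for i in (1,2)])
p0,tip,r0,r1=at(276,283),at(289,386),at(247,365),at(237,412)
ang=lambda a:np.arctan2(-a[0],-a[1])
print('pivot',p0,'tip',tip,ang(tip-p0),'red',[ang(r-p0) for r in(r0,r1,(r0+r1)/2)],'radii',[np.hypot(*(r-p0)) for r in(tip,r0,r1)],'bar dir',ang(r1-r0))
# grey disc: fit circle to yellow/grey outer edge in dial plane
g=(H[:,1]<45)&(np.hypot(L[:,1],L[:,2])<.08)
# red centroid relative to pivot
print('red centroid ang rel pivot',ang(red[1:]-p0))
# brass pivot and dark pointer by colour
rad=np.hypot(L[:,1]-p0[0],L[:,2]-p0[1])
b=(H[:,0]>8)&(H[:,0]<30)&(H[:,1]>70)&(rad<.015); pb=L[b].mean(0); print('brass',b.sum(),pb)
dk=(C.max(1)<85)&(rad>.008)&(rad<.05)&(L[:,2]<0); w=np.clip(95-C.max(1),0,None)*dk
pd=(L*w[:,None]).sum(0)/w.sum(); print('dark',dk.sum(),pd,'pointer ang from brass',ang(pd[1:]-pb[1:]),'red from brass',ang(red[1:]-pb[1:]))
print('dark line',cv2.fitLine(L[dk][:,1:].astype(np.float32),2,0,.01,.01).ravel())
E
```

```text
pivot [-0.00037345 -0.0048324 ] tip [-6.465908e-05 -5.580990e-02] -0.0060572745 red [np.float32(0.33484107), np.float32(0.29850784), np.float32(0.3125471)] radii [np.float32(0.050978433), np.float32(0.03975255), np.float32(0.06312324)] bar dir 0.23686756
red centroid ang rel pivot 0.31108017886853573
brass 11 [-2.31054934e-17  1.28867043e-05 -6.09291353e-03]
dark 50 [-2.16176726e-17 -5.56986294e-04 -2.90798666e-02] pointer ang from brass 0.02478607288032603 red from brass 0.32539982153596764
dark line [ 1.2938030e-01  9.9159503e-01 -6.5018074e-04 -3.0080557e-02]
```

```bash
python3 -m pendant '[{"translation":[20,-4,20],"twist":[0,0,0],"grip":-1},{"translation":[31,-8,31],"twist":[0,0,0],"grip":-1},{"translation":[31,-8,31],"twist":[0,0,0],"grip":-1},{"translation":[31,-8,31],"twist":[0,0,0],"grip":-1},{"translation":[31,-8,31],"twist":[0,0,0],"grip":-1},{"translation":[28,-8,28],"twist":[0,0,0],"grip":-1},{"translation":[20,-4,15],"twist":[0,0,0.08],"grip":-1},{"translation":[0,0,0],"twist":[0,0,0.12],"grip":-1},{"translation":[0,0,0],"twist":[0,0,0.12],"grip":-1},{"translation":[0,0,0],"twist":[0,0,0.1],"grip":-1}]'
python3 -c "
from h import *
go((.502,-.2145,.225),-.03)"
```

```text
t: 9.35
tool_pos: [0.4955, -0.2075, 0.2538]
orientation: [0.003, -3.125, -0.023]
force: [0.2, 0.5, -4.4]
opening: 0.0261
t 9.35 pos [ 0.4955 -0.2075  0.2538] shift [-7.  -7.4 28.6] twist [ 0.015 -0.017  0.032] F [ 0.19  0.49 -4.4 ] M [ 0.02 -0.06  0.01] op 0.0261
```

```bash
python3 -m pendant '[{"translation":[-7,-7,0],"twist":[0.015,-0.017,0.032],"grip":-1},{"translation":[0,0,7],"twist":[0,0,0],"grip":-1},{"translation":[0,0,7],"twist":[0,0,0],"grip":-1},{"translation":[0,0,7],"twist":[0,0,0],"grip":-1},{"translation":[0,0,5],"twist":[0,0,0],"grip":-1},{"translation":[0,0,0],"twist":[0,0,0],"grip":-1},{"translation":[0,0,0],"twist":[0,0,0],"grip":-1},{"translation":[0,0,0],"twist":[0,0,0],"grip":-1},{"translation":[0,0,0],"twist":[0,0,0],"grip":-1},{"translation":[0,0,0],"twist":[0,0,0],"grip":-1}]'
python3 -c "
from h import *
go((.502,-.2145,.206),-.03)"
```

```text
t: 10.35
tool_pos: [0.4959, -0.2136, 0.2204]
orientation: [-0.054, -3.134, -0.005]
force: [0.5, 0.5, -4.3]
opening: 0.0254
t 10.35 pos [ 0.4959 -0.2136  0.2204] shift [-6.2 -0.7 14.4] twist [ 0.003 -0.007 -0.004] F [ 0.52  0.51 -4.31] M [0.1  0.01 0.02] op 0.0254
```

```bash
python3 -m pendant '[{"translation":[-6,-1,0],"twist":[0.003,-0.007,-0.004],"grip":-1},{"translation":[0,0,4],"twist":[0,0,0],"grip":-1},{"translation":[0,0,4],"twist":[0,0,0],"grip":-1},{"translation":[0,0,3],"twist":[0,0,0],"grip":-1},{"translation":[0,0,0],"twist":[0,0,0],"grip":-1},{"translation":[0,0,0],"twist":[0,0,0],"grip":-1},{"translation":[0,0,0],"twist":[0,0,0],"grip":-1},{"translation":[0,0,0],"twist":[0,0,0],"grip":-1},{"translation":[0,0,0],"twist":[0,0,0],"grip":-1},{"translation":[0,0,0],"twist":[0,0,0],"grip":-1}]'
python3 -c "
from h import *
go((.502,-.2145,.206),-.03)"
```

```text
t: 11.35
tool_pos: [0.5027, -0.215, 0.2088]
orientation: [0.047, 3.14, -0.001]
force: [0.1, 0.5, -3.9]
opening: 0.0253
t 11.35 pos [ 0.5027 -0.215   0.2088] shift [0.7 0.5 2.8] twist [-0.     0.002  0.   ] F [ 0.13  0.51 -3.91] M [ 0.06  0.01 -0.04] op 0.0253
```

```bash
python3 -m pendant '[{"translation":[0,0,1],"twist":[0,0,0],"grip":-1},{"translation":[0,0,1],"twist":[0,0,0],"grip":-1},{"translation":[0,0,0],"twist":[0,0,0],"grip":-1},{"translation":[0,0,0],"twist":[0,0,0],"grip":-1},{"translation":[0,0,0],"twist":[0,0,0],"grip":-1},{"translation":[0,0,0],"twist":[0,0,0],"grip":-1},{"translation":[0,0,0],"twist":[0,0,0],"grip":-1},{"translation":[0,0,0],"twist":[0,0,0],"grip":-1},{"translation":[0,0,0],"twist":[0,0,0],"grip":-1},{"translation":[0,0,0],"twist":[0,0,0],"grip":-1}]'
python3 -c "
from h import *
go((.502,-.2145,.206),-.03)"
```

```text
t: 12.35
tool_pos: [0.5028, -0.2151, 0.2068]
orientation: [0.047, 3.139, -0.001]
force: [-0.4, 0.4, -4.3]
opening: 0.0257
t 12.35 pos [ 0.5028 -0.2151  0.2068] shift [0.8 0.6 0.8] twist [-0.001  0.002  0.   ] F [-0.38  0.4  -4.25] M [ 0.04 -0.02  0.02] op 0.0257
```

```bash
python3 -m pendant '[{"translation":[0,0,1],"twist":[0,0,0],"grip":-1},{"translation":[0,0,0],"twist":[0,0,0],"grip":-1},{"translation":[0,0,0],"twist":[0,0,0],"grip":-1},{"translation":[0,0,0],"twist":[0,0,0],"grip":-1},{"translation":[0,0,0],"twist":[0,0,0],"grip":-1},{"translation":[0,0,0],"twist":[0,0,0],"grip":-1},{"translation":[0,0,0],"twist":[0,0,0],"grip":-1},{"translation":[0,0,0],"twist":[0,0,0],"grip":-1},{"translation":[0,0,0],"twist":[0,0,0],"grip":-1},{"translation":[0,0,0],"twist":[0,0,0],"grip":-1}]'
python3 -c "
from h import *
go((.502,-.2145,.206),-.03)"
```

```text
t: 13.35
tool_pos: [0.5031, -0.2152, 0.2063]
orientation: [0.047, 3.139, -0.002]
force: [-0.2, 0.5, -3.3]
opening: 0.0259
t 13.35 pos [ 0.5031 -0.2152  0.2063] shift [1.1 0.7 0.3] twist [-0.001  0.003  0.   ] F [-0.24  0.51 -3.35] M [0.06 0.06 0.03] op 0.0259
```

```bash
python3 -m pendant '[{"translation":[0,0,1],"twist":[0,0,0],"grip":-1},{"translation":[0,0,0.5],"twist":[0,0,0],"grip":-1},{"translation":[0,0,0],"twist":[0,0,0],"grip":-1},{"translation":[0,0,0],"twist":[0,0,0],"grip":-1},{"translation":[0,0,0],"twist":[0,0,0],"grip":-1},{"translation":[0,0,0],"twist":[0,0,0],"grip":-1},{"translation":[0,0,0],"twist":[0,0,0],"grip":-1},{"translation":[0,0,0],"twist":[0,0,0],"grip":-1},{"translation":[0,0,0],"twist":[0,0,0],"grip":-1},{"translation":[0,0,0],"twist":[0,0,0],"grip":-1}]'
python3 -c "
from h import *
go((.502,-.2145,.206),-.03)"
```

```text
t: 14.35
tool_pos: [0.5032, -0.2152, 0.2062]
orientation: [0.047, 3.138, -0.002]
force: [-0.2, 0.7, -1.1]
opening: 0.0261
t 14.35 pos [ 0.5032 -0.2152  0.2062] shift [1.2 0.6 0.2] twist [-0.001  0.003  0.   ] F [-0.22  0.68 -1.14] M [ 0.25  0.44 -0.01] op 0.0261
```

The sole is in contact with about 3 N at TCP z 0.2062, which agrees with the crest at 60 mm. Now I'll rock it, rolling on the high hump. Per 0.03 rad that is a twist x of -0.03, y of -4.4 mm and z of about -0.5 mm.

```bash
python3 -m pendant '[{"translation":[1,-4.4,-0.4],"twist":[-0.03,0,0],"grip":-1},{"translation":[0,-4.4,-0.4],"twist":[-0.03,0,0],"grip":-1},{"translation":[0,-4.4,-0.4],"twist":[-0.03,0,0],"grip":-1},{"translation":[0,-4.4,-0.4],"twist":[-0.03,0,0],"grip":-1},{"translation":[0,0,0],"twist":[0,0,0],"grip":-1},{"translation":[0,0,0],"twist":[0,0,0],"grip":-1},{"translation":[0,0,0],"twist":[0,0,0],"grip":-1},{"translation":[0,0,0],"twist":[0,0,0],"grip":-1},{"translation":[0,0,0],"twist":[0,0,0],"grip":-1},{"translation":[0,0,0],"twist":[0,0,0],"grip":-1}]'
cat >> h.py <<'E'
def roll(th,press=0.,s0=19.3):
    n=np.array([-np.sin(th),np.cos(th)]); y=np.array([np.cos(th),np.sin(th)])
    q=np.array([-20,50.2])+(156-press)*n+(s0+10*th)*y
    st=R.from_euler('z',-.03).apply([0,q[0],q[1]])/1000+[.503,-.2145,0]
    go(st,-.03,th)
    s=robot.read_state(); M=R.from_rotvec(s['orientation']).as_matrix()@np.diag([-1,1,-1.]); print('tip',np.arcsin(M[2,1]).round(4))
E
python3 -c "
from h import *
roll(.12)"
```

```text
t: 15.35
tool_pos: [0.5022, -0.2355, 0.2076]
orientation: [0.047, 3.127, 0.202]
force: [-0.7, 0.0, -0.1]
opening: 0.0258
t 15.35 pos [ 0.5022 -0.2355  0.2076] shift [-0.1  2.6  0.4] twist [0.009 0.006 0.   ] F [-0.68  0.03 -0.1 ] M [-0.08  0.17 -0.01] op 0.0258
tip 0.1288
```

```bash
python3 -m pendant '[{"translation":[0,-4.3,-0.6],"twist":[-0.033,0,0],"grip":-1},{"translation":[0,-4.3,-0.6],"twist":[-0.033,0,0],"grip":-1},{"translation":[0,-4.3,-0.6],"twist":[-0.033,0,0],"grip":-1},{"translation":[0,-4.3,-0.6],"twist":[-0.033,0,0],"grip":-1},{"translation":[0,-4.3,-0.6],"twist":[-0.033,0,0],"grip":-1},{"translation":[0,0,0],"twist":[0,0,0],"grip":-1},{"translation":[0,0,0],"twist":[0,0,0],"grip":-1},{"translation":[0,0,0],"twist":[0,0,0],"grip":-1},{"translation":[0,0,0],"twist":[0,0,0],"grip":-1},{"translation":[0,0,0],"twist":[0,0,0],"grip":-1}]'
python3 -c "
from h import *
roll(.305)"
```

```text
t: 16.35
tool_pos: [0.5016, -0.2607, 0.206]
orientation: [0.047, 3.093, 0.478]
force: [0.1, -1.9, -1.2]
opening: 0.0256
t 16.35 pos [ 0.5016 -0.2607  0.206 ] shift [0.  0.5 0.5] twist [0.002 0.007 0.001] F [ 0.14 -1.86 -1.21] M [-0.59  0.14  0.04] op 0.0256
tip 0.307
```

```bash
python3 -m pendant '[{"translation":[0,0,0],"twist":[0,0,0],"grip":-1},{"translation":[0,0,0],"twist":[0,0,0],"grip":-1},{"translation":[0,0,0],"twist":[0,0,0],"grip":-1},{"translation":[0,0,0],"twist":[0,0,0],"grip":-1},{"translation":[0,0,0],"twist":[0,0,0],"grip":-1},{"translation":[0,0,0],"twist":[0,0,0],"grip":-1},{"translation":[0,0,0],"twist":[0,0,0],"grip":-1},{"translation":[0,0,0],"twist":[0,0,0],"grip":-1},{"translation":[0,0,0],"twist":[0,0,0],"grip":-1},{"translation":[0,0,0],"twist":[0,0,0],"grip":-1}]'
python3 - <<'E'
from h import *
roll(.305); acc=0
for i in range(8):
    p,d,info=snap('scene','s4'); acc=acc+p.astype(float)
z=dict(np.load('pics/s4.npz')); z['p']=(acc/8).round().astype(np.uint8); np.savez('pics/s4.npz',**z)
dshow('s4','d4',gain=1.5); roll(.305)
E
```

```text
t: 17.35
tool_pos: [0.5016, -0.2604, 0.206]
orientation: [0.045, 3.093, 0.475]
force: [0.1, -1.5, -0.3]
opening: 0.0258
t 17.35 pos [ 0.5016 -0.2604  0.206 ] shift [0.  0.3 0.4] twist [0.    0.007 0.002] F [ 0.06 -1.53 -0.33] M [-0.58  0.1  -0.01] op 0.0258
tip 0.305
tip 0.305 pitch -0.007 px (np.int64(194), np.int64(154)) red n 12 [ 0.     -0.0205 -0.06  ] ang 0.3294
t 17.75 pos [ 0.5016 -0.2604  0.206 ] shift [0.  0.3 0.4] twist [0.    0.007 0.002] F [-0.41 -1.15 -1.56] M [-0.61  0.15 -0.  ] op 0.026
tip 0.305
```

View pics/d4.png

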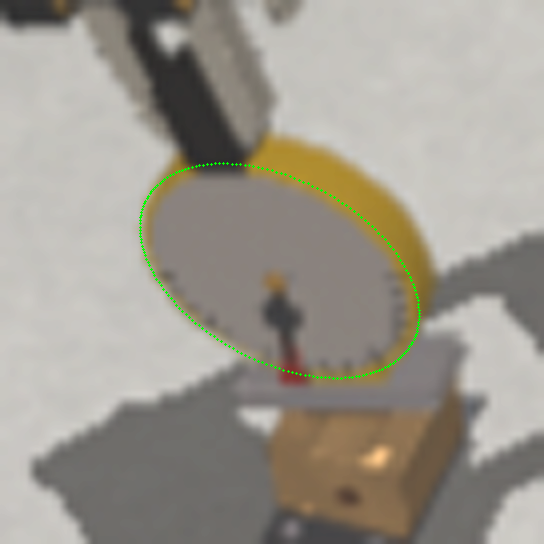

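The pointer comes down onto the red mark: pivot (275,283), bob (281,315), red (294,375). I'll do one numeric check of red mark against plumb line.

```bash
python3 - <<'E'
from h import *
v,M,piv,L,C,H,wt,red,c=dial('s4'); ang=lambda a:np.arctan2(-a[0],-a[1])
rad=np.hypot(L[:,1],L[:,2]+.005)
b=np.clip(C[:,0]-C[:,2]-25,0,None)*(rad<.012); pb=(L*b[:,None]).sum(0)/b.sum()
w=np.clip(95-C.max(1),0,None)*(rad<.04)*(rad>.008)*(L[:,2]<.0); pd=(L*w[:,None]).sum(0)/w.sum()
print('brass',pb.round(4),'pointer',ang((pd-pb)[1:]),'red',ang((red-pb)[1:]))
im=cv2.resize(v.p[c[1]-5:c[1]+20,c[0]-12:c[0]+18,::-1],None,fx=20,fy=20,interpolation=0)
im=np.clip(im*1.6,0,255).astype(np.uint8)
# plumb line through brass
P0=v.pix(piv+M[:,0]*.011+M@pb); P1=v.pix(piv+M[:,0]*.011+M@pb+np.array([0,0,-.06]))
f=lambda a:tuple(((a-np.array(c)+[12.5,5.5])*20).astype(int).tolist())
cv2.line(im,f(P0),f(P1),(0,255,0),1); cv2.imwrite('pics/d5.png',im)
E
```

```text
brass [ 0.     -0.0044 -0.0046] pointer 0.13779024324607456 red 0.2830479942842777
```

View pics/d5.png

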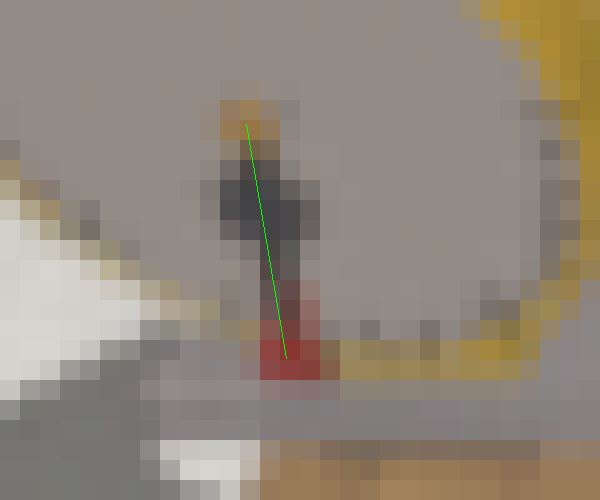

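The red mark sits within about 0.3 px of the plumb line. The apparent offset is in the direction the raised pivot cap's parallax would give. The three views combine to an index of about 0.30 rad, and the tip is 0.305. Contact is still about 3 N, so I'm handing in.

```bash
python3 -c "
from h import *
roll(.305); print(robot.close_job())"
```

```text
t 17.75 pos [ 0.5016 -0.2604  0.206 ] shift [0.  0.3 0.4] twist [0.    0.007 0.002] F [-0.41 -1.15 -1.56] M [-0.61  0.15 -0.  ] op 0.026
tip 0.305
the job is handed in; nothing more can be done
None
```

I gripped the largest yellow gauge by its handle and set it upright on the stud's higher hump with about 3 N. I then rocked it 0.305 rad sideways on that hump and handed in at 17.75 s, still holding it. The arm stayed clear of the joist, battery, spray can and ring; I took no final picture of them.

**Last checks:**
- **Tip:** steady at 0.305 rad.
- **Grip:** opening 26 mm, so the handle is still held.
- **Contact:** the sole presses on the stud with roughly 3 N, judged from the vertical force, whose readings scatter by about 1 N. There is also 1–2 N sideways.
- **Pointer:** in the last picture it lies on the red mark, to within about a third of a pixel.

**Disagreement:** the mark's angle came out differently in each view:

| View | Mark angle (rad) |
|---|---|
| First, above the stud | 0.31 |
| Nearest the camera | 0.29–0.31 |
| Final, tipped | 0.28–0.33, depending on how I corrected for the raised pivot cap |

I settled on about 0.30, so the pointer could be off the mark by about 0.02 rad.

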